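# Put away the glassware after a chromatography run

### The job

The run is finished: put away the mixed glassware on the bench. Stand the two loose crimp-capped vials in free compartments of the vial tray, one to a compartment, stand the amber bottle and the amber jar in the plastic spill tray, and lay the gas syringe flat and lengthwise in the steel dish. Keep the vials, bottle and jar upright on the way, set everything down gently, and leave the vial and the white bottle that already stand in the trays where they are.

Things in the scene. Friction and masses are not known exactly. Their poses are not given: they have to be found in the camera images.
- vial_tall: Loose 20 mL headspace vial, clear glass, standing on the bench: body 23 mm across with a paper label band, straight from the foot to 60 mm, then a short narrower neck and a crimped aluminium cap 21 mm across; 76 mm high in all, about 35 g. Round, so its yaw is of no matter. Origin: centre of its underside; z up.
- vial_short: Loose 10 mL headspace vial, as the tall one but short: body 23 mm across, straight from the foot to 31 mm, neck, crimped aluminium cap 21 mm across; 47 mm high in all, about 25 g. Origin: centre of its underside; z up.
- bottle: Loose amber glass bottle with a narrow neck, standing on the bench: body 42 mm across, straight from the foot to 52 mm, with a paper label band, sloping shoulder, white screw cap 27 mm across from 68 to 86 mm; 86 mm high, about 110 g. Origin: centre of its underside; z up.
- jar: Loose squat amber glass jar, standing on the bench: body 56 mm across, white screw lid 58 mm across from 34 mm to the top at 50 mm; about 130 g. Origin: centre of its underside; z up.
- syringe: Loose glass gas syringe lying level, 177 mm long, 60 g. Origin: on its axis, mid-barrel (near its centre of mass), 10 mm above its support; x along the axis to the needle end. Barrel 17 mm across, x -46 to +40 mm (grip here); steel collar 20 mm across to +52; white needle guard 8 mm across to +95; flange 28 wide, 20 high at -47 (no rolling); plunger and black button 18 mm across to -82.
- vial_tray: White plastic tray, fixed, 87 mm (x) by 129 mm (y), walls 3 mm thick, 16 mm high: six square compartments 39 mm wide inside, centres at x = -21, +21 and y = -42, 0, +42 mm. The one at x = +21, y = +42 holds vial_stored; five are free. Origin: centre of its underside; floor 3 mm thick, z up.
- spill_tray: White plastic spill tray without compartments, fixed, 110 mm (x) by 210 mm (y), with a lip 8 mm beyond the wall at each y end, walls 4 mm thick and 20 mm high, floor 4 mm thick; 102 by 202 mm inside. The white bottle stands near its +y end; the rest is free for bottle and jar. Origin: centre of its underside; z up.
- steel_dish: Empty stainless steel dish, fixed, 110 mm (x) by 210 mm (y), walls 3 mm thick and 20 mm high with a rolled rim, floor 3 mm thick; 104 by 204 mm inside. The syringe is to lie along its y, needle either way. Origin: centre of its underside; z up.
- vial_stored: Vial already stored in the vial tray (loose, same make and size as vial_tall), standing in the compartment at x = +21, y = +42 mm of that tray. Not to be moved. Origin: centre of its underside.
- white_bottle: White plastic bottle already standing in the spill tray near that tray's +y end: loose, body 50 mm across, 80 mm high with a broad white cap. Not to be moved. Origin: centre of its underside.
Mind the look-alikes: they are no part of the job. What is shaped like the vial_short but yellow is not meant.

How it is judged:
By the outcome, as a careful person would: the job done as asked, in the order asked, and still so for the second after the job is handed in, with the robot touching nothing.
It also fails if it takes over 125 s, if anything falls off the work surface, if the arm or the gripper's body presses on something with over 40 N, if the wrist force passes 120 N, or if a joint passes its speed limit or range.

### The arm

A 7-joint arm with a two-finger parallel gripper is mounted at the origin on the work surface. World frame = base frame: x ahead of the robot, y to its left, z up, the work surface at z = 0. Lengths are in m, angles in rad, forces in N, time in s.
With the tool pointing down it reaches from about 0.425 to 0.875 m from the base axis. Payload 4.7 kg.
Tool frame: the origin (TCP) lies at the very end of the fingers, on their centre line; the grasp point (between the pads) lies ctrl.pinch_z behind it (ctrl.pinch_z is the distance from the TCP to the grasp point, in m); x points along the fingers, y is the direction in which the jaws open and shut, and the axes are right-handed (so a half turn about x gives the same grasp; the last joint's range is limited). The gripper opens to 87 mm and grips with 3 to 60 N. Pads are 19 mm wide; open, the fingers measure 117 mm over their backs; the gripper's body (75 mm by 190 mm) begins 51 mm behind the grasp point.
Start: joints at [-1.239, 0.321, -0.07, 1.45, 0.023, 1.371, -0.057], TCP at [0.203, 0.617, 0.223] pointing down, gripper open.
Joint ranges: [-2.86, 2.86], [-0.3, 2.09], [-1.38, 1.24], [0.06, 2.45], [-1.56, 4.7], [0.09, 2.05], [-2.69, 2.69]. Speed limits (rad/s): [2.57, 2.57, 3.14, 3.14, 3.14, 3.14, 3.14].

### API

Orientations are given as a rotation vector (axis times angle).
In Python, from bench import get_state, get_image, camera_info, order, ctrl gives the robot as it stands.
- The arm moves only by the tool jog_arm, never from a script. Its arguments are lists of equal length, an entry for each row: "claw": the finger opening in mm, from 0 to 87; "xyz": the shift along the tool's x, y, z in mm, a list of three; "roll": the turn about the tool's x in degrees. In form: {"claw": [claw, ...], "xyz": [[tx, ty, tz], ...], "roll": [roll, ...]}. A call has 1 to 5 rows; each row is the pose to reach, as a shift and turn from the pose measured when the call began, along the tool's axes at that moment; what a row does not reach only later rows make up. A row lasts 1/10 s, in which the tool goes at most 50 mm and 8.59 degrees, less where a joint would pass 70% of its speed; a pose out of reach is approached as far as the arm can. A call with a gripper value outside its range is refused whole. The fingers move at their own pace and stop on an object; "force" is the grip in N (left out, the last holds). Time passes only in rows, so rows that repeat a pose let the fingers close. It gives the time, the measured TCP pose, the force and the opening at its end, in the units of the state.
- get_state(): the state, without advancing time (a new reading comes with each control period).
- get_image(name): name is "scene" or "side" or "wrist"; returns (picture, depth): 400x640x3 uint8, red, green, blue; 400x640 float32, m along the optical axis (not along the pixel's ray), 0 where there is no reading.
- camera_info(name): a dict with "intrinsics" (3x3 intrinsics, pixels), "rvec" (rotation vector, rad) and "tvec" (3), from world to camera coordinates, as OpenCV has them; the wrist camera has in their place "tool_from_camera" (4x4, takes a point from camera to tool coordinates, whose origin is the TCP and whose axes are the tool frame's). Camera axes: x right, y down, z forward; pixel columns grow to the right and rows downward; lengths in m; the calibration is good to about 2 mm. A picture is of the moment at which its call begins: read the wrist's pose just before it. camera_info takes no time and is no camera call.
- order.close_job(): hands the job in, once; it reports no verdict.
The state is a dict: "time": time; "joint_positions": joint angles; "qd": joint speeds; "joint_torque": joint torques, N m; "position": TCP position; "tool_rot": TCP orientation; "ft_force": force on the tool from outside, world axes, zero at the start; "torque": the same for the moment, N m; "grip_width": opening from 0.0 (shut) to 1.0 (fully open).
Only numpy, scipy, OpenCV 4.12 (cv2) and the standard library are available. Lean on these libraries where they do the work, as an engineer would, in place of code of your own. Each camera call takes 0.05 s, during which the arm holds its last target. There are 200 camera calls.

## Working session

There is one attempt and no reset: what is moved stays moved. The work goes in short steps, Python scripts to look and compute and a tool call to move; the robot and the scene stay as the last step left them, time stands still between calls to the robot, and variables do not carry over. Pictures are saved under pics/ and viewed, about 12 in all and at most 16, crops included, and the job is handed in when it is done.

Besides the shell and the picture viewer there is one more tool, called after "Call:" as name(argument=value, ...) on one line, values as JSON. jog_arm: Moves the arm, as the interface text tells. Its arguments: {"type":"object","properties":{"claw":{"type":"array"},"xyz":{"type":"array"},"roll":{"type":"array"},"force":{"type":"number"}},"required":["claw","xyz","roll"]}

```bash
ls; mkdir -p pics; python3 - <<'E'
from bench import get_state,get_image,camera_info,ctrl
import cv2,numpy as np
print(get_state()); print(ctrl.pinch_z)
for n in ["scene","side","wrist"]:
    c=camera_info(n); print(n,{k:np.round(v,4).tolist() for k,v in c.items()})
    s=get_state()
    im,d=get_image(n); cv2.imwrite(f"pics/{n}0.png",im[:,:,::-1]); np.savez(f"{n}0.npz",im=im,d=d,p=s["position"],r=s["tool_rot"])
E
```

```text
pics
{'time': 0.0, 'joint_positions': array([-1.23887918,  0.32181715, -0.07011369,  1.4516542 ,  0.02269768,
        1.37081356, -0.05690498]), 'qd': array([ 7.14070445e-05, -3.94234589e-04, -5.95875978e-04, -2.83845227e-04,
        8.15050409e-04, -2.12372852e-04,  9.56214438e-06]), 'joint_torque': array([-3.93655755e-04, -4.91303301e+01, -4.03953027e-01, -3.12521839e+01,
       -6.38593105e-02,  4.39890660e-02,  1.83236234e-04]), 'position': array([0.20301325, 0.61690495, 0.22147602]), 'tool_rot': array([ 0.24787112,  1.55649096, -0.25086994]), 'ft_force': array([0.20895422, 0.23783972, 0.93517562]), 'torque': array([-0.00297047, -0.0191226 , -0.01000004]), 'grip_width': 0.9994586876822288}
0.0187
scene {'intrinsics': [[374.4633, 0.0, 323.3171], [0.0, 374.4633, 198.0978], [0.0, 0.0, 1.0]], 'rvec': [1.9215, 1.6302, -0.5896], 'tvec': [-0.1192, -0.3958, 1.3463]}
side {'intrinsics': [[497.6627, 0.0, 309.2721], [0.0, 497.6627, 194.2753], [0.0, 0.0, 1.0]], 'rvec': [2.3114, -0.3063, 0.1531], 'tvec': [-0.5211, 0.1622, 1.116]}
wrist {'intrinsics': [[321.9867, 0.0, 317.803], [0.0, 321.9867, 192.9226], [0.0, 0.0, 1.0]], 'tool_from_camera': [[-0.0, -0.2548, 0.967, -0.1619], [1.0, -0.0003, -0.0001, 0.0005], [0.0003, 0.967, 0.2548, -0.0697], [0.0, 0.0, 0.0, 1.0]]}
```

View pics/scene0.png

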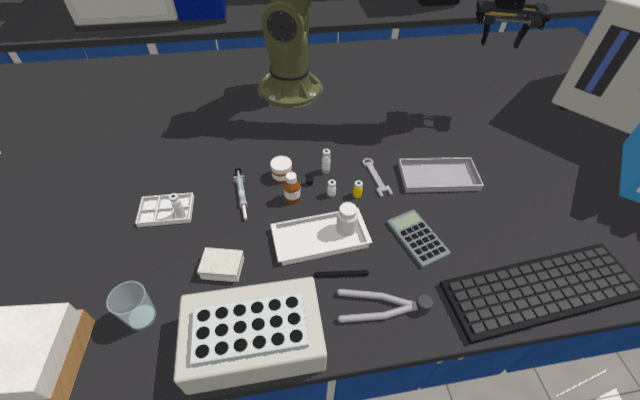

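View pics/side0.png

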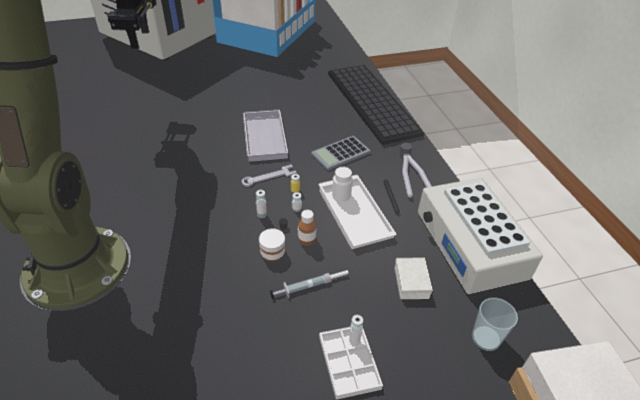

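The scene view shows the vial tray (165,208), syringe (241,193), jar (281,167), bottle (292,188), tall vial (326,161), short vial (332,187), yellow look-alike (358,188), spill tray (320,236) and steel dish (440,174). The side view shows the same layout. A close crop of both comes next, to check the choices.

```bash
cat > h.py <<'E'
import numpy as np,cv2
from scipy.spatial.transform import Rotation as R
from bench import get_state,get_image,camera_info
def cam(n,p=None,r=None):
    c=camera_info(n);K=np.array(c["intrinsics"])
    if n=="wrist":
        T=np.eye(4);T[:3,:3]=R.from_rotvec(r).as_matrix();T[:3,3]=p
        M=T@np.array(c["tool_from_camera"]); return K,M[:3,:3],M[:3,3]
    A=R.from_rotvec(np.ravel(c["rvec"])).as_matrix(); return K,A.T,-A.T@np.ravel(c["tvec"])
def ray(C,u,v):
    K,A,o=C; return o,A@np.linalg.solve(K,[u,v,1])
def plane(C,u,v,z):
    o,d=ray(C,u,v); return o+d*(z-o[2])/d[2]
def tri(C1,p1,C2,p2):
    o1,d1=ray(C1,*p1);o2,d2=ray(C2,*p2)
    t=np.linalg.lstsq(np.c_[d1,-d2],o2-o1,rcond=None)[0]
    a=o1+d1*t[0];b=o2+d2*t[1]; return (a+b)/2,np.linalg.norm(a-b)
def cloud(C,d):
    K,A,o=C; v,u=np.mgrid[:d.shape[0],:d.shape[1]]
    P=np.stack([(u-K[0,2])/K[0,0]*d,(v-K[1,2])/K[1,1]*d,d],-1)
    return P@A.T+o
def proj(C,P):
    K,A,o=C; q=K@(A.T@(np.asarray(P)-o)); return q[:2]/q[2]
def shot(n,f):
    s=get_state();im,d=get_image(n);cv2.imwrite(f"pics/{f}.png",im[:,:,::-1])
    np.savez(f+".npz",im=im,d=d,p=s["position"],r=s["tool_rot"]); return cam(n,s["position"],s["tool_rot"]),im,d
E
python3 - <<'E'
import cv2,numpy as np
a=cv2.imread("pics/scene0.png")[140:270,130:490]; b=cv2.imread("pics/side0.png")[100:400,230:430]
a=cv2.resize(a,None,fx=2.2,fy=2.2,interpolation=3)
cv2.imwrite("pics/c1.png",a)
cv2.imwrite("pics/c2.png",cv2.resize(b,None,fx=2,fy=2,interpolation=3))
E
```

```text
(no output)
```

View pics/c1.png

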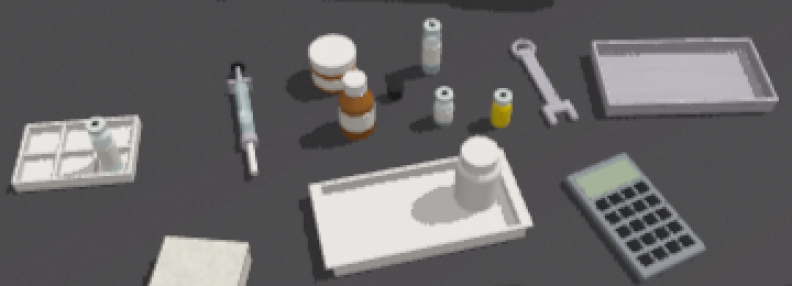

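View pics/c2.png

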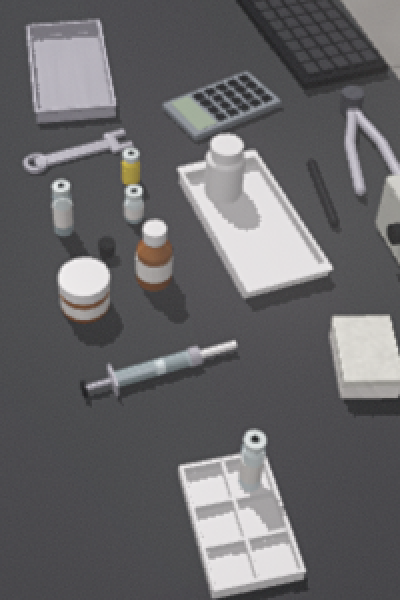

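The crops confirm the choices. Scene crop, with the side crop in brackets: clear tall vial (432,24) [61,186], clear short vial (443,92) [134,190], bottle cap (355,77) [154,229], jar lid (332,47) [84,272]. The syringe's button is at (237,67) and its guard end at (254,172). Look-alikes are the yellow vial at (503,95), the stored vial at (95,125) and a black cap at (395,88), all to be avoided.

```bash
python3 - <<'E'
from h import *
S,D=cam("scene"),cam("side")
P={"tall":((432,24),(61,186)),"short":((443,92),(134,190)),"yellow":((503,95),(131,154)),"bottle":((355,77),(154,229)),"jar":((332,47),(84,272)),
"syr_btn":((237,67),(86,391)),"syr_tip":((254,172),(236,345)),"stored":((95,125),(255,438)),"white":((480,148),(227,145)),"blackcap":((395,85),(107,244)),
"vtA":((27,122),(180,465)),"vtB":((140,117),(268,456)),"x":((0,0),(0,0)),
}
def sp(a):return (130+a[0]/2.2-.27,140+a[1]/2.2-.27)
def dp(b):return (230+b[0]/2-.25,100+b[1]/2-.25)
for k,(a,b) in P.items():
    p,e=tri(S,sp(a),D,dp(b)); print(k,np.round(p*1000).astype(int),round(e*1000,1))
tr={"vial":([(27,122),(140,117),(135,178),(13,185)],[(180,465),(268,456),(303,573),(212,590)],.016),
"spill":([(309,186),(505,152),(530,222),(333,266)],[(178,168),(257,152),(329,267),(247,290)],.02),
"dish":([(592,41),(752,39),(776,100),(602,110)],[(27,24),(102,20),(114,112),(36,118)],.02)}
for k,(a,b,z) in tr.items():
    for n,C,f,q in (("scene",S,sp,a),("side",D,dp,b)):
        X=np.array([plane(C,*f(x),z)[:2] for x in q]); (c,wh,an)=cv2.minAreaRect((X*1000).astype(np.float32))
        print(k,n,np.round(X*1000).astype(int).tolist(),np.round(c),np.round(wh),round(an,1))
    
# heights from depth
for n in("scene","side"):
    z=np.load(n+"0.npz");W=cloud(cam(n),z["d"])
    for k,(a,b) in P.items():
        u,v=np.round(sp(a) if n=="scene" else dp(b)).astype(int)
        if k!="x": print(n,k,np.round(W[v,u]*1000).astype(int),end=" ")
    print()
E
```

```text
tall [433  53  76] 1.0
short [523  51  49] 2.3
yellow [537 121  46] 1.1
bottle [519 -52  85] 0.0
jar [433 -71  56] 2.2
syr_btn [ 406 -195   11] 1.7
syr_tip [ 580 -178   11] 0.1
stored [ 541 -337   79] 3.5
white [645  66  85] 1.3
blackcap [475   0  19] 0.1
vtA [ 489 -385   81] 87.6
vtB [ 540 -318   57] 56.2
x [ 475 -276  399] 345.2
vial scene [[466, -441], [478, -309], [571, -310], [560, -443]] [ 519. -375.] [139.  94.] 85.3
vial side [[477, -309], [564, -322], [554, -444], [469, -438]] [ 516. -377.] [129.  89.] 85.6
spill scene [[616, -118], [602, 110], [702, 114], [723, -101]] [663.  -1.] [108. 228.] 3.5
spill side [[596, 109], [707, 113], [720, -103], [615, -113]] [661.   3.] [111. 222.] 4.7
dish scene [[436, 267], [464, 479], [573, 462], [556, 243]] [510. 361.] [223. 122.] 82.4
dish side [[463, 486], [578, 468], [543, 243], [436, 257]] [503. 363.] [231. 116.] 81.3
scene tall [430  53  71] scene short [525  50  49] scene yellow [540 119  49] scene bottle [519 -52  84] scene jar [428 -71  51] scene syr_btn [ 410 -194   17] scene syr_tip [ 581 -179   13] scene stored [ 544 -338   79] scene white [643  68  84] scene blackcap [472  -1  18] scene vtA [ 451 -447    1] scene vtB [ 461 -316   -2] 
side tall [432  52  77] side short [523  52  50] side yellow [535 119  48] side bottle [520 -50  84] side jar [434 -66  51] side syr_btn [ 406 -200   18] side syr_tip [ 583 -172    2] side stored [ 539 -337   81] side white [645  66  86] side blackcap [474  -5  24] side vtA [ 481 -298   -3] side vtB [ 570 -313   -1]
```

```bash
cat >> h.py <<'E'
def plan(x,y,z,jaw=None,start=None):
    """mm, jaw deg (world direction of tool y, mod 180): tool-axis shift and roll from the present (or a given (pos,rot)) pose"""
    s=get_state(); p,r=(s["position"],s["tool_rot"]) if start is None else start
    A=R.from_rotvec(r).as_matrix(); t=A.T@(np.array([x,y,z])-np.array(p)*1000)
    j=np.degrees(np.arctan2(A[1,1],A[0,1])); out=0
    if jaw is not None: out=-((jaw-j+90)%180-90)   # tool x points down
    print("shift",np.round(t).astype(int),"n",int(np.ceil(np.linalg.norm(t)/50)),"roll",round(out,1),"jaw now",round(j,1),"down",np.round(A[:,0],3),"j",np.round(s["joint_positions"],2),"pos",np.round(np.array(p)*1000),"t",round(s["time"],2),"g",round(s["grip_width"]*87,1))
    return t
E
python3 -c "
from h import *
plan(480,300,230,90);plan(500,53,230,90);plan(440,53,230,90)"
```

```text
shift [  -8 -215  362] n 9 roll -18.2 jaw now 71.8 down [-0.    -0.001 -1.   ] j [-1.24  0.32 -0.07  1.45  0.02  1.37 -0.06] pos [203. 617. 222.] t 0.15 g 86.8
shift [  -8 -443  458] n 13 roll -18.2 jaw now 71.8 down [-0.    -0.001 -1.   ] j [-1.24  0.32 -0.07  1.45  0.02  1.37 -0.06] pos [203. 617. 222.] t 0.15 g 86.8
shift [  -8 -462  401] n 13 roll -18.2 jaw now 71.8 down [-0.    -0.001 -1.   ] j [-1.24  0.32 -0.07  1.45  0.02  1.37 -0.06] pos [203. 617. 222.] t 0.15 g 86.8
```

Call:
jog_arm(claw=[87,87,87,87,87], xyz=[[-8,-130,225],[-8,-130,225],[-8,-130,225],[-8,-130,225],[-8,-130,225]], roll=[0,0,0,-9,-18])

```text
time: 0.65
position: [0.3661, 0.4341, 0.2293]
tool_rot: [0.024, 1.571, -0.027]
ft_force: [0.1, 0.4, -0.1]
grip_width: 0.999
```

```bash
python3 -c "
from h import *
plan(500,200,230,90);plan(480,53,230,90);plan(440,53,230,90)"
```

```text
shift [   0 -230  141] n 6 roll -1.9 jaw now 88.1 down [-0.    -0.002 -1.   ] j [-0.95  0.14  0.04  1.65 -0.01  1.35  0.63] pos [366. 434. 229.] t 0.65 g 87.0
shift [   0 -377  126] n 8 roll -1.9 jaw now 88.1 down [-0.    -0.002 -1.   ] j [-0.95  0.14  0.04  1.65 -0.01  1.35  0.63] pos [366. 434. 229.] t 0.65 g 87.0
shift [   0 -378   86] n 8 roll -1.9 jaw now 88.1 down [-0.    -0.002 -1.   ] j [-0.95  0.14  0.04  1.65 -0.01  1.35  0.63] pos [366. 434. 229.] t 0.65 g 87.0
```

Call:
jog_arm(claw=[87,87,87,87,87], xyz=[[0,-230,90],[0,-230,90],[0,-230,90],[0,-230,90],[0,-230,90]], roll=[-2,-2,-2,-2,-2])

```text
time: 1.15
position: [0.4488, 0.1991, 0.2296]
tool_rot: [-0.003, 1.571, 0.001]
ft_force: [1.7, 0.1, 0.7]
grip_width: 0.999
```

Call:
jog_arm(claw=[60,60,60,60,60], xyz=[[30,-150,0],[30,-150,-5],[30,-150,-5],[30,-150,-5],[30,-150,-5]], roll=[0,0,0,0,0])

```text
time: 1.65
position: [0.4438, 0.0477, 0.1996]
tool_rot: [0.001, 1.572, -0.002]
ft_force: [0.1, 0.6, -0.1]
grip_width: 0.709
```

```bash
python3 -c "
from h import *
C,im,d=shot('wrist','w1'); plan(433,53,120,90)
for n,p in dict(tall=(433,53,76),short=(523,51,47),bottle=(519,-52,86),jar=(433,-71,50)).items(): print(n,proj(C,np.array(p)/1e3))"
```

```text
shift [ 80   4 -11] n 2 roll 0.1 jaw now 90.1 down [-0. -0. -1.] j [-0.58 -0.12  0.38  1.97  0.05  1.29  1.36] pos [444.  50. 200.] t 1.7 g 60.4
tall [323.05636703 175.3698538 ]
short [320.56324636 253.00458643]
bottle [211.55484494 267.25422992]
jar [196.43022249 170.25787019]
```

View pics/w1.png

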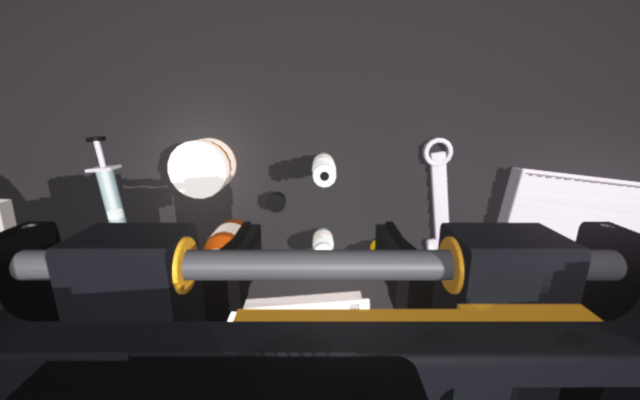

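The wrist view shows the tall vial's cap at (324,175), predicted at (323,175), and the jar lid at (199,169), so the estimates hold. I'll grasp the tall vial now.

Call:
jog_arm(claw=[50,50,50,50,50], xyz=[[20,4,-11],[60,4,-11],[100,4,-11],[140,4,-11],[172,4,-11]], roll=[0,0,0,0,0], force=8)

```text
time: 2.2
position: [0.4324, 0.0557, 0.0261]
tool_rot: [-0.004, 1.572, 0.004]
ft_force: [-0.0, 0.0, -1.0]
grip_width: 0.573
```

```bash
python3 -c "
from h import *
plan(433,53,25,90)"
```

```text
shift [ 1 -3  1] n 1 roll 0.3 jaw now 90.3 down [-0.001 -0.    -1.   ] j [-0.57  0.07  0.4   2.18 -0.03  0.89  1.42] pos [432.  56.  26.] t 2.2 g 49.8
```

Call:
jog_arm(claw=[40,30,15,15,15], xyz=[[0,-2,0],[0,-2,0],[0,-2,0],[0,-2,0],[0,-2,0]], roll=[0,0,0,0,0], force=8)

```text
time: 2.7
position: [0.4339, 0.0542, 0.0276]
tool_rot: [-0.004, 1.569, 0.005]
ft_force: [0.4, -1.1, 3.4]
grip_width: 0.261
```

Call:
jog_arm(claw=[15,15,15,15,15], xyz=[[0,0,0],[-20,0,0],[-60,0,0],[-110,0,0],[-130,0,0]], roll=[0,0,0,0,0])

```text
time: 3.2
position: [0.4359, 0.0544, 0.1624]
tool_rot: [-0.001, 1.562, 0.007]
ft_force: [0.9, 0.2, -0.7]
grip_width: 0.258
```

```bash
python3 - <<'E'
from h import *
th=np.radians(-5.2);c=np.array([517.5,-376])
for l in [(21,-42),(-21,0),(21,42)]:
    w=c+np.array([[np.cos(th),-np.sin(th)],[np.sin(th),np.cos(th)]])@l; print(l,w)
    plan(*w,150,85)
E
```

```text
(21, -42) [ 534.607004   -419.73042893]
shift [  12 -475   96] n 10 roll 5.3 jaw now 90.3 down [ 0.009  0.004 -1.   ] j [-0.59 -0.12  0.38  2.04  0.05  1.2   1.35] pos [436.  54. 162.] t 3.2 g 22.4
(-21, 0) [ 496.58642763 -374.09671582]
shift [  11 -429   58] n 9 roll 5.3 jaw now 90.3 down [ 0.009  0.004 -1.   ] j [-0.59 -0.12  0.38  2.04  0.05  1.2   1.35] pos [436.  54. 162.] t 3.2 g 22.4
(21, 42) [ 542.22014074 -336.07613944]
shift [  12 -391  104] n 9 roll 5.3 jaw now 90.3 down [ 0.009  0.004 -1.   ] j [-0.59 -0.12  0.38  2.04  0.05  1.2   1.35] pos [436.  54. 162.] t 3.2 g 22.4
```

Call:
jog_arm(claw=[15,15,15,15,15], xyz=[[0,-40,15],[0,-80,25],[0,-130,35],[0,-180,45],[0,-230,50]], roll=[2,4,5,5,5])

```text
time: 3.7
position: [0.4874, -0.1748, 0.1627]
tool_rot: [0.067, 1.559, -0.061]
ft_force: [0.5, 0.5, -0.2]
grip_width: 0.261
```

Call:
jog_arm(claw=[15,15,15,15,15], xyz=[[0,-50,10],[0,-100,20],[0,-150,30],[0,-190,30],[0,-220,30]], roll=[0,0,0,0,0])

```text
time: 4.2
position: [0.4982, -0.4003, 0.162]
tool_rot: [0.068, 1.56, -0.064]
ft_force: [-0.5, 0.6, -1.0]
grip_width: 0.266
```

```bash
python3 -c "
from h import *
plan(535,-420,150,85)
C,im,d=shot('wrist','w2')"
```

```text
shift [ 12 -17  38] n 1 roll 0.2 jaw now 85.2 down [ 0.01   0.002 -1.   ] j [ 0.03  0.4   0.78  1.59 -0.3   1.26  2.35] pos [ 498. -400.  162.] t 4.2 g 23.1
```

View pics/w2.png

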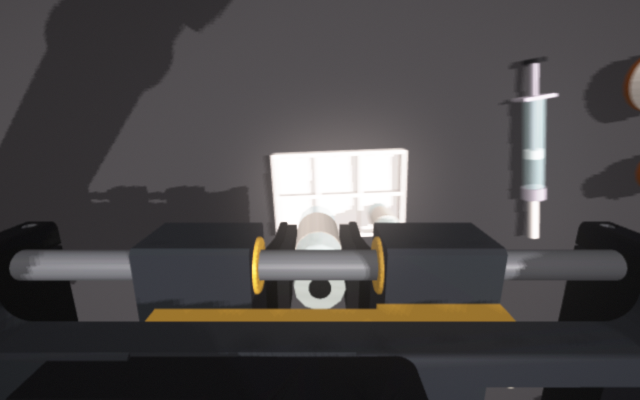

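The tray's near rim runs from (272,154) to (407,150) and its middle divider is at row 194. The held vial is upright at (320,280). I'll cast these onto the 16 mm plane.

```bash
python3 - <<'E'
from h import *
z=np.load("w2.npz");C=cam("wrist",z["p"],z["r"])
a=plane(C,272,154,.016)*1000;b=plane(C,407,150,.016)*1000;print(a,b,np.linalg.norm(a-b))
y=(b-a)[:2];y/=np.linalg.norm(y);x=np.array([y[1],-y[0]]);c=(a+b)[:2]/2+43.5*x
print("c",c,"th",np.degrees(np.arctan2(-y[0],y[1])), "divider", plane(C,276,196,.016)*1000,plane(C,405,191,.016)*1000)
for l in [(21,-42),(-21,0),(21,42)]: print(l,c+x*l[0]+y*l[1])
E
```

```text
[ 468.96340836 -440.82427001   16.        ] [ 476.06195471 -311.93188482   16.        ] 129.0877078583216
c [ 515.94686167 -378.7701469 ] th -3.15229089152072 divider [ 510.80831722 -441.95790809   16.        ] [ 516.5361458  -314.35969208   16.        ]
(21, -42) [ 534.60550223 -421.86138884]
(-21, 0) [ 494.97863677 -377.61535473]
(21, 42) [ 539.22467088 -337.98848928]
```

Call:
jog_arm(claw=[15,15,15,15,15], xyz=[[0,-18,36],[40,-18,36],[75,-18,36],[100,-18,36],[115,-18,36]], roll=[0,0,0,0,0])

```text
time: 4.75
position: [0.5304, -0.4252, 0.045]
tool_rot: [0.069, 1.563, -0.07]
ft_force: [-1.0, -0.2, -1.2]
grip_width: 0.263
```

```bash
python3 -c "
from h import *
plan(535,-421,31,85)"
```

```text
shift [14  5  4] n 1 roll -0.1 jaw now 84.9 down [ 0.006 -0.    -1.   ] j [ 0.12  0.6   0.71  1.58 -0.43  1.11  2.42] pos [ 530. -425.   45.] t 4.75 g 22.9
```

Call:
jog_arm(claw=[15,15,15,15,15], xyz=[[0,5,4],[5,5,4],[9,5,4],[12,5,4],[14,5,4]], roll=[0,0,0,0,0])

```text
time: 5.25
position: [0.5351, -0.421, 0.0316]
tool_rot: [0.069, 1.562, -0.07]
ft_force: [0.7, -0.9, -0.7]
grip_width: 0.264
```

Call:
jog_arm(claw=[15,15,15], xyz=[[1,0,0],[2,0,0],[2,0,0]], roll=[0,0,0])

```text
time: 5.55
position: [0.5354, -0.4216, 0.0305]
tool_rot: [0.069, 1.561, -0.071]
ft_force: [0.3, 0.0, 3.1]
grip_width: 0.261
```

Call:
jog_arm(claw=[26,30,36,40,40], xyz=[[0,0,0],[0,0,0],[0,0,0],[0,0,0],[0,0,0]], roll=[0,0,0,0,0])

```text
time: 6.05
position: [0.5353, -0.4214, 0.0303]
tool_rot: [0.069, 1.562, -0.071]
ft_force: [-1.3, 0.1, -0.8]
grip_width: 0.445
```

Call:
jog_arm(claw=[40,40,40,40,40], xyz=[[-20,0,0],[-50,0,0],[-90,0,0],[-130,0,0],[-150,0,0]], roll=[0,0,0,0,0])

```text
time: 6.55
position: [0.535, -0.4226, 0.1845]
tool_rot: [0.067, 1.557, -0.073]
ft_force: [0.2, -0.8, -0.1]
grip_width: 0.46
```

```bash
python3 -c "
from h import *
C,im,d=shot('side','s2')
cv2.imwrite('pics/s2c.png',cv2.resize(im[290:400,290:420,::-1],None,fx=4,fy=4))
print('foot',proj(C,(.535,-.421,.003)),'top',proj(C,(.535,-.421,.079)))
plan(480,-200,180,90);plan(523,51,120,0)"
```

```text
foot [366.49362416 380.32175123] top [370.55152125 360.00186418]
shift [  5 218 -76] n 5 roll -5.1 jaw now 84.9 down [ 0.015 -0.007 -1.   ] j [ 0.08  0.48  0.77  1.45 -0.34  1.34  2.35] pos [ 536. -423.  187.] t 6.6 g 40.1
shift [ 64 472 -56] n 10 roll 84.9 jaw now 84.9 down [ 0.015 -0.007 -1.   ] j [ 0.08  0.48  0.77  1.45 -0.34  1.34  2.35] pos [ 536. -423.  187.] t 6.6 g 40.1
```

View pics/s2c.png

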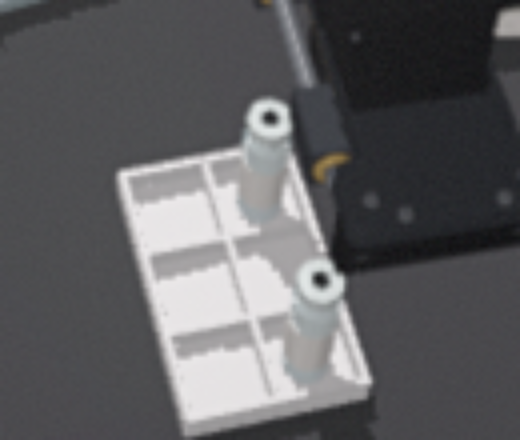

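The tall vial stands in the compartment at (310,340) of the crop, and the stored vial is undisturbed at (265,170). The short vial is next, with the jaws turned along x.

Call:
jog_arm(claw=[45,45,45,45,45], xyz=[[0,50,-6],[0,100,-12],[0,150,-18],[0,200,-24],[0,245,-30]], roll=[8.5,17,25.5,34,42.5])

```text
time: 7.1
position: [0.5286, -0.1936, 0.185]
tool_rot: [0.602, 1.469, -0.603]
ft_force: [0.5, 0.4, -0.4]
grip_width: 0.517
```

```bash
python3 -c "
from h import *
plan(523,51,150,0)"
```

```text
shift [  33  171 -175] n 5 roll 45.8 jaw now 45.8 down [ 0.015 -0.006 -1.   ] j [-0.5   0.19  0.91  1.76 -0.16  1.24  1.24] pos [ 529. -194.  185.] t 7.1 g 45.0
```

Call:
jog_arm(claw=[45,45,45,45,45], xyz=[[0,35,-35],[10,70,-70],[20,105,-105],[30,140,-140],[33,171,-175]], roll=[8.5,17,25.5,34,42.5])

```text
time: 7.6
position: [0.5245, 0.0174, 0.154]
tool_rot: [1.096, 1.263, -1.088]
ft_force: [1.1, 0.5, -0.1]
grip_width: 0.519
```

```bash
python3 -c "
from h import *
C,im,d=shot('wrist','w3');plan(523,51,17,0)
print(proj(C,(.523,.051,.047)),proj(C,(.537,.121,.047)))
hsv=cv2.cvtColor(im,cv2.COLOR_RGB2HSV)"
```

```text
shift [136   2 -24] n 3 roll 9.0 jaw now 9.0 down [ 0.012 -0.001 -1.   ] j [-0.87  0.11  0.82  1.89 -0.08  1.17  0.13] pos [524.  27. 153.] t 7.65 g 45.1
[320.57375654 152.35952546] [352.28439874  66.73394937]
```

View pics/w3.png

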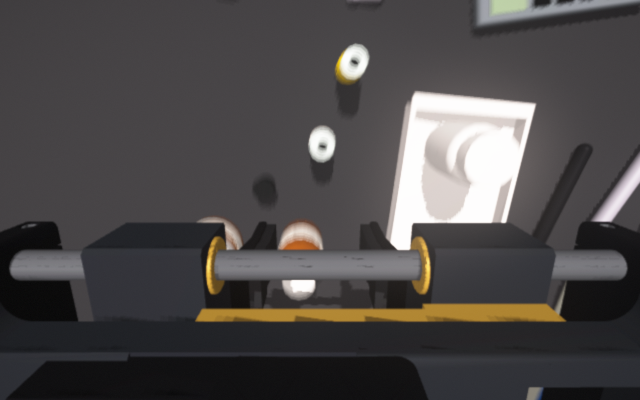

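The short vial's clear cap is at (323,144) and the yellow one at (352,63). Part of the offset is because the arm was still moving when the picture was taken. I'll centre first, then check again.

Call:
jog_arm(claw=[45,45,45,45], xyz=[[20,2,-26],[40,2,-26],[40,2,-26],[40,2,-26]], roll=[8,9,9,9])

```text
time: 8.05
position: [0.5218, 0.0518, 0.1129]
tool_rot: [1.213, 1.199, -1.203]
ft_force: [0.1, -0.6, 0.5]
grip_width: 0.516
```

```bash
python3 - <<'E'
from h import *
C,im,d=shot('wrist','w4');plan(523,51,17,0)
print(proj(C,(.523,.051,.047)))
u,v=proj(C,(.523,.051,.047)).astype(int)
x0,y0=u-50,max(v-50,0);c=im[y0:y0+100,x0:x0+100]
m=(c.min(2)>130).astype(np.uint8);n,l,s,ce=cv2.connectedComponentsWithStats(m)
for i in range(1,n):
    if s[i,4]>60: q=ce[i]+[x0,y0]; print(s[i],q,plane(C,*q,.047)*1000)
E
```

```text
shift [97 -1  1] n 2 roll -0.1 jaw now -0.1 down [ 0.013 -0.002 -1.   ] j [-0.9   0.16  0.81  1.93 -0.13  1.09 -0.04] pos [522.  52. 114.] t 8.1 g 45.1
[318.55185644 206.90337665]
[ 36  21  30  41 917] [318.60523446 196.57579062] [523.04348442  58.93197232  47.        ]
```

Call:
jog_arm(claw=[45,45,45,45,45], xyz=[[30,0,-1],[60,0,-1],[85,0,-1],[95,0,-1],[96,0,-1]], roll=[0,0,0,0,0])

```text
time: 8.6
position: [0.5236, 0.0516, 0.0174]
tool_rot: [1.215, 1.197, -1.203]
ft_force: [-0.7, 0.1, -0.3]
grip_width: 0.518
```

Call:
jog_arm(claw=[35,28,15,15,15], xyz=[[0,0,0],[0,0,0],[0,0,0],[0,0,0],[0,0,0]], roll=[0,0,0,0,0], force=8)

```text
time: 9.1
position: [0.5243, 0.0519, 0.0183]
tool_rot: [1.216, 1.197, -1.202]
ft_force: [-0.6, 0.2, 5.8]
grip_width: 0.258
```

Call:
jog_arm(claw=[15,15,15,15,15], xyz=[[0,0,0],[-20,0,0],[-60,0,0],[-110,0,0],[-140,0,0]], roll=[0,0,0,0,0])

```text
time: 9.6
position: [0.5235, 0.0519, 0.1613]
tool_rot: [1.219, 1.195, -1.2]
ft_force: [0.8, 1.5, -0.1]
grip_width: 0.262
```

```bash
python3 -c "
from h import *
plan(495,-378,150,-3.5)"
```

```text
shift [ 11 -27 430] n 9 roll 3.3 jaw now -0.2 down [ 0.016 -0.001 -1.   ] j [-0.94  0.1   0.83  1.88 -0.08  1.18 -0.08] pos [523.  52. 161.] t 9.6 g 22.8
```

Call:
jog_arm(claw=[15,15,15,15,15], xyz=[[0,-3,40],[0,-6,85],[0,-9,130],[0,-12,175],[0,-15,220]], roll=[3,3,3,3,3])

```text
time: 10.1
position: [0.5073, -0.1694, 0.1612]
tool_rot: [1.258, 1.171, -1.236]
ft_force: [1.5, 0.2, -0.2]
grip_width: 0.254
```

Call:
jog_arm(claw=[15,15,15,15,15], xyz=[[0,0,45],[0,0,90],[0,0,135],[0,0,175],[0,0,205]], roll=[0,0,0,0,0])

```text
time: 10.6
position: [0.4949, -0.377, 0.1605]
tool_rot: [1.258, 1.17, -1.239]
ft_force: [0.0, 0.7, -0.2]
grip_width: 0.255
```

```bash
python3 -c "
from h import *
plan(495,-378,35,-3.5)"
```

```text
shift [126  -2   1] n 3 roll 0.2 jaw now -3.3 down [ 0.016 -0.001 -1.   ] j [-0.17  0.43  1.01  1.65 -0.39  1.26  0.85] pos [ 495. -377.  161.] t 10.6 g 22.2
```

Call:
jog_arm(claw=[15,15,15,15,15], xyz=[[30,-2,1],[65,-2,1],[95,-2,1],[115,-2,1],[124,-2,1]], roll=[0,0,0,0,0])

```text
time: 11.1
position: [0.4935, -0.3767, 0.0338]
tool_rot: [1.258, 1.174, -1.241]
ft_force: [0.4, 1.1, -0.5]
grip_width: 0.254
```

```bash
python3 -c "
from h import *
plan(495,-378,22,-3.5)"
```

```text
shift [12  1  1] n 1 roll 0.2 jaw now -3.3 down [ 0.012  0.001 -1.   ] j [-0.09  0.56  0.91  1.76 -0.51  1.06  0.94] pos [ 493. -377.   34.] t 11.1 g 22.1
```

Call:
jog_arm(claw=[15,15,15,15,15], xyz=[[4,1,1],[8,1,1],[10,1,1],[12,1,1],[12,1,1]], roll=[0,0,0,0,0])

```text
time: 11.6
position: [0.4949, -0.3779, 0.0223]
tool_rot: [1.258, 1.173, -1.241]
ft_force: [0.3, -0.5, 0.1]
grip_width: 0.26
```

Call:
jog_arm(claw=[15,15,15], xyz=[[1,0,0],[1.5,0,0],[1.5,0,0]], roll=[0,0,0])

```text
time: 11.9
position: [0.4952, -0.378, 0.0213]
tool_rot: [1.258, 1.172, -1.24]
ft_force: [-0.4, 0.7, 2.1]
grip_width: 0.259
```

Call:
jog_arm(claw=[26,30,33,33,33], xyz=[[0,0,0],[0,0,0],[0,0,0],[0,0,0],[0,0,0]], roll=[0,0,0,0,0])

```text
time: 12.4
position: [0.4952, -0.378, 0.0212]
tool_rot: [1.258, 1.173, -1.24]
ft_force: [-0.5, -0.2, 0.7]
grip_width: 0.375
```

Call:
jog_arm(claw=[33,33,40,60,65], xyz=[[-20,0,0],[-50,0,0],[-90,0,-20],[-130,0,-60],[-150,0,-110]], roll=[0,0,0,0,0])

```text
time: 12.9
position: [0.499, -0.2795, 0.1701]
tool_rot: [1.261, 1.166, -1.243]
ft_force: [1.2, 0.1, 1.2]
grip_width: 0.561
```

```bash
python3 -c "
from h import *
C,im,d=shot('side','s3')
cv2.imwrite('pics/s3c.png',cv2.resize(im[290:400,290:420,::-1],None,fx=4,fy=4))
plan(519,-52,150,0)"
```

```text
shift [  23    5 -216] n 5 roll -2.7 jaw now -2.7 down [ 0.019  0.007 -1.   ] j [-0.46  0.28  1.06  1.76 -0.27  1.24  0.63] pos [ 504. -268.  171.] t 12.95 g 52.0
```

View pics/s3c.png

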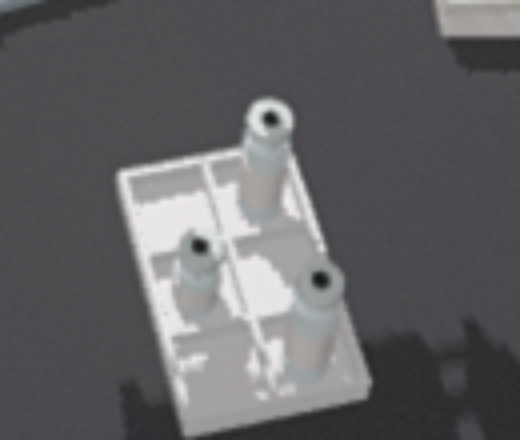

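The short vial stands in the compartment at (200,280), and both tall vials are unchanged. The bottle is next.

Call:
jog_arm(claw=[70,70,70,70,70], xyz=[[0,1,-45],[0,2,-90],[10,3,-135],[20,5,-175],[23,5,-216]], roll=[-2.7,-2.7,-2.7,-2.7,-2.7])

```text
time: 13.45
position: [0.5187, -0.0499, 0.1491]
tool_rot: [1.223, 1.201, -1.192]
ft_force: [-0.6, 0.1, -0.0]
grip_width: 0.805
```

Call:
jog_arm(claw=[70,70], xyz=[[0,0,0],[0,0,0]], roll=[0,0])

```text
time: 13.65
position: [0.5185, -0.0487, 0.1488]
tool_rot: [1.22, 1.203, -1.19]
ft_force: [-0.4, -0.4, -0.1]
grip_width: 0.806
```

```bash
python3 -c "
from h import *
C,im,d=shot('wrist','w5');plan(519,-52,25,0)
print(proj(C,(.519,-.052,.086)),proj(C,(.433,-.071,.05)),proj(C,(.661,.001,.02)))"
```

```text
shift [124  -2   2] n 3 roll 0.0 jaw now 0.0 down [ 0.018  0.007 -1.   ] j [-0.87  0.11  0.99  1.91 -0.11  1.16  0.16] pos [519. -50. 149.] t 13.7 g 69.8
[317.08567338 212.09380731] [215.3703931  220.68431125] [474.13285937 133.02630718]
```

View pics/w5.png

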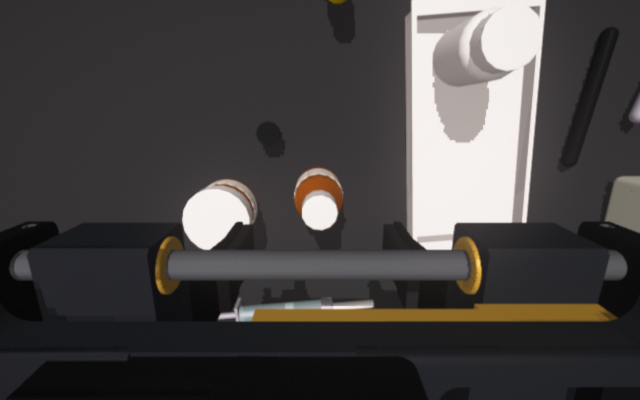

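The bottle cap is at (320,211), predicted (317,212), and the jar lid at (220,217). I'll descend to the bottle with the jaws at 62 mm to stay clear of the jar.

Call:
jog_arm(claw=[62,62,62,62,62], xyz=[[20,0,2],[55,0,2],[90,0,2],[115,-1,2],[123,-1,2]], roll=[0,0,0,0,0])

```text
time: 14.2
position: [0.5177, -0.054, 0.0239]
tool_rot: [1.222, 1.201, -1.199]
ft_force: [-0.3, -0.2, 1.2]
grip_width: 0.715
```

Call:
jog_arm(claw=[55,48,35,35,35], xyz=[[0,0,0],[0,0,0],[0,0,0],[0,0,0],[0,0,0]], roll=[0,0,0,0,0], force=15)

```text
time: 14.7
position: [0.5194, -0.0542, 0.0253]
tool_rot: [1.223, 1.199, -1.196]
ft_force: [1.4, -0.8, 5.4]
grip_width: 0.478
```

Call:
jog_arm(claw=[35,35,35,35,35], xyz=[[0,0,0],[-15,0,0],[-45,0,0],[-80,0,0],[-95,0,0]], roll=[0,0,0,0,0])

```text
time: 15.2
position: [0.519, -0.0551, 0.1234]
tool_rot: [1.226, 1.197, -1.193]
ft_force: [0.9, 0.2, -1.3]
grip_width: 0.475
```

```bash
python3 - <<'E'
from h import *
z=np.load("w5.npz");C=cam("wrist",z["p"],z["r"])
# inner-wall / rim corners of the spill tray, outer rim at 20 mm
for n,p in dict(tl=(413,12),l2=(407,238),tr=(543,8),r2=(520,240)).items(): print(n,plane(C,*p,.02)*1000)
print("white",plane(C,510,38,.084)*1000)
plan(661,-2,120,3.5)
E
```

```text
tl [598.25012858  98.64836003  20.        ]
l2 [607.65307996 -99.78171507  20.        ]
tr [705.51041064 102.46623837  20.        ]
r2 [ 719.29159942 -102.31734422   20.        ]
white [645.02610872  66.5438677   84.        ]
shift [  7 142 -54] n 4 roll -3.7 jaw now -0.2 down [ 0.021  0.006 -1.   ] j [-0.86  0.15  1.    1.94 -0.16  1.11  0.2 ] pos [519. -55. 123.] t 15.2 g 41.3
```

Call:
jog_arm(claw=[35,35,35,35,35], xyz=[[0,35,-13],[0,75,-28],[0,115,-44],[0,144,-54],[0,144,-54]], roll=[-3.5,-3.5,-3.5,-3.5,-3.5])

```text
time: 15.7
position: [0.6658, 0.0019, 0.1254]
tool_rot: [1.176, 1.226, -1.145]
ft_force: [0.1, -0.0, -1.4]
grip_width: 0.48
```

```bash
python3 -c "
from h import *
plan(663,-2,42,3.5)"
```

```text
shift [83 -5  4] n 2 roll 0.1 jaw now 3.6 down [ 0.021  0.005 -1.   ] j [-0.69  0.52  0.88  1.58 -0.43  1.22  0.33] pos [666.   2. 125.] t 15.7 g 41.8
```

Call:
jog_arm(claw=[35,35,35,35,35], xyz=[[20,-5,4],[45,-5,4],[65,-5,4],[78,-5,4],[83,-5,4]], roll=[0,0,0,0,0])

```text
time: 16.2
position: [0.6612, -0.002, 0.0407]
tool_rot: [1.175, 1.228, -1.148]
ft_force: [-0.5, -0.5, -0.7]
grip_width: 0.478
```

Call:
jog_arm(claw=[35,35,35,35,35], xyz=[[4,0,0],[7,0,0],[9,0,0],[10,0,0],[10,0,0]], roll=[0,0,0,0,0])

```text
time: 16.7
position: [0.6616, -0.002, 0.031]
tool_rot: [1.175, 1.228, -1.147]
ft_force: [0.7, -0.4, -2.0]
grip_width: 0.472
```

Call:
jog_arm(claw=[35,35,35], xyz=[[1,0,0],[1.5,0,0],[1.5,0,0]], roll=[0,0,0])

```text
time: 17.0
position: [0.6617, -0.002, 0.0296]
tool_rot: [1.175, 1.228, -1.147]
ft_force: [-0.7, 0.4, -1.5]
grip_width: 0.481
```

Call:
jog_arm(claw=[35,35,35], xyz=[[1,0,0],[1,0,0],[1,0,0]], roll=[0,0,0])

```text
time: 17.3
position: [0.6618, -0.002, 0.0293]
tool_rot: [1.176, 1.228, -1.147]
ft_force: [-2.5, -0.1, 6.6]
grip_width: 0.476
```

Call:
jog_arm(claw=[44,48,55,60,60], xyz=[[0,0,0],[0,0,0],[0,0,0],[0,0,0],[0,0,0]], roll=[0,0,0,0,0])

```text
time: 17.8
position: [0.6618, -0.002, 0.0292]
tool_rot: [1.176, 1.228, -1.147]
ft_force: [-0.9, -0.2, -0.3]
grip_width: 0.673
```

Call:
jog_arm(claw=[60,60,70,80,80], xyz=[[-20,0,0],[-60,0,0],[-90,0,0],[-105,-40,10],[-105,-85,25]], roll=[0,0,0,0,0])

```text
time: 18.3
position: [0.5785, -0.0329, 0.1348]
tool_rot: [1.175, 1.224, -1.142]
ft_force: [0.2, -1.1, 1.7]
grip_width: 0.87
```

```bash
python3 -c "
from h import *
plan(435,-70,120,0)"
```

```text
shift [  11 -146   28] n 3 roll 3.7 jaw now 3.7 down [ 0.024  0.004 -1.   ] j [-0.81  0.31  0.97  1.79 -0.29  1.16  0.32] pos [579. -33. 135.] t 18.3 g 75.7
```

Call:
jog_arm(claw=[80,80,80,80,80], xyz=[[0,-45,9],[0,-90,18],[0,-135,26],[0,-146,28],[0,-146,28]], roll=[3.7,3.7,3.7,3.7,3.7])

```text
time: 18.8
position: [0.4329, -0.0698, 0.1309]
tool_rot: [1.228, 1.199, -1.186]
ft_force: [0.4, -0.4, -0.4]
grip_width: 0.919
```

```bash
python3 - <<'E'
from h import *
C,im,d=shot('wrist','w6');plan(433,-71,22,0)
q=proj(C,(.433,-.071,.05));print(q)
x0,y0=int(q[0])-90,max(int(q[1])-110,0);c=im[y0:y0+160,x0:x0+180]
cv2.imwrite('pics/w6c.png',cv2.resize(c[:,:,::-1],None,fx=2,fy=2))
m=(c.min(2)>180).astype(np.uint8);n,l,s,ce=cv2.connectedComponentsWithStats(m)
for i in range(1,n):
    if s[i,4]>400: print(s[i]+[x0,y0,0,0,0],ce[i]+[x0,y0])
E
```

```text
shift [109  -4   2] n 3 roll 0.0 jaw now 0.0 down [ 0.026  0.008 -1.   ] j [-0.98 -0.22  1.01  2.11  0.2   1.14 -0.07] pos [435. -70. 131.] t 18.85 g 80.0
[315.62627216 202.94972205]
[ 280  167   73   71 4006] [315.83125312 201.75736395]
```

View pics/w6c.png

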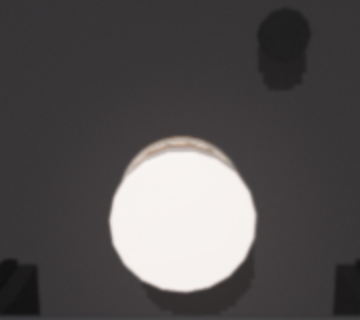

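The lid circle is centred at (316,202), predicted (315.6,203), so I'll grasp there.

Call:
jog_arm(claw=[80,80,80,80,80], xyz=[[20,-4,2],[50,-4,2],[80,-4,2],[102,-4,2],[109,-4,2]], roll=[0,0,0,0,0])

```text
time: 19.35
position: [0.4334, -0.0719, 0.0205]
tool_rot: [1.221, 1.194, -1.191]
ft_force: [-1.1, -0.4, -0.3]
grip_width: 0.922
```

Call:
jog_arm(claw=[70,62,50,50,50], xyz=[[1,0,0],[1,0,0],[1,0,0],[1,0,0],[1,0,0]], roll=[0,0,0,0,0], force=18)

```text
time: 19.85
position: [0.4343, -0.0719, 0.0201]
tool_rot: [1.223, 1.193, -1.189]
ft_force: [-0.0, -0.4, 0.3]
grip_width: 0.661
```

Call:
jog_arm(claw=[50,50,50,50,50], xyz=[[0,0,0],[-15,0,0],[-45,0,0],[-80,0,0],[-95,0,0]], roll=[0,0,0,0,0])

```text
time: 20.35
position: [0.4335, -0.0719, 0.118]
tool_rot: [1.228, 1.192, -1.184]
ft_force: [-0.1, 1.3, -1.3]
grip_width: 0.655
```

```bash
python3 - <<'E'
from h import *
C,im,d=shot('side','s4')
cv2.imwrite('pics/s4c.png',cv2.resize(im[120:280,230:430,::-1],None,fx=3,fy=3))
plan(664,-64,120,3.5)
E
```

```text
shift [  6 230  -7] n 5 roll -3.5 jaw now 0.0 down [ 0.032  0.008 -0.999] j [-1.04 -0.23  1.07  2.13  0.22  1.11 -0.08] pos [434. -72. 119.] t 20.4 g 56.9
```

View pics/s4c.png

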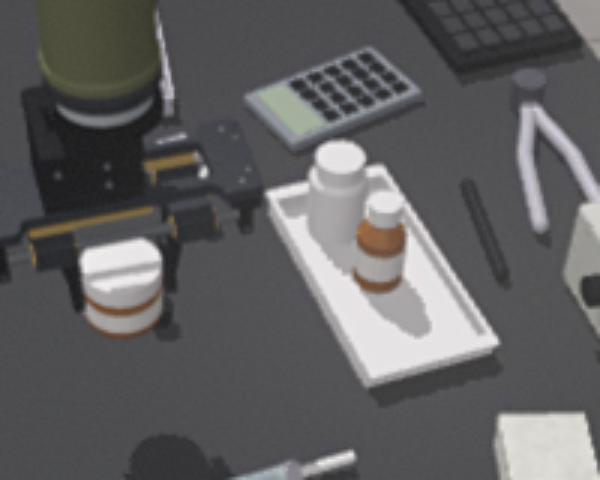

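The bottle stands upright in the spill tray at (380,255), clear of the white bottle. The jar is held.

Call:
jog_arm(claw=[50,50,50,50,50], xyz=[[0,40,-1],[0,85,-3],[0,130,-4],[0,175,-5],[2,215,-6]], roll=[-3.5,-3.5,-3.5,-3.5,-3.5])

```text
time: 20.9
position: [0.6502, -0.0647, 0.1212]
tool_rot: [1.181, 1.221, -1.139]
ft_force: [1.1, 0.0, 2.4]
grip_width: 0.656
```

Call:
jog_arm(claw=[50,50,50], xyz=[[0,15,0],[0,15,0],[0,15,0]], roll=[0,0,0])

```text
time: 21.2
position: [0.664, -0.0646, 0.1203]
tool_rot: [1.18, 1.222, -1.142]
ft_force: [0.1, -0.3, -1.6]
grip_width: 0.655
```

```bash
python3 -c "
from h import *
plan(664,-64,35,3.5)"
```

```text
shift [85 -2  0] n 2 roll 0.0 jaw now 3.5 down [ 0.026  0.006 -1.   ] j [-0.67  0.58  1.01  1.58 -0.53  1.24  0.5 ] pos [664. -65. 120.] t 21.2 g 57.0
```

Call:
jog_arm(claw=[50,50,50,50,50], xyz=[[20,-2,0],[45,-2,0],[67,-2,0],[80,-2,0],[85,-2,0]], roll=[0,0,0,0,0])

```text
time: 21.7
position: [0.6626, -0.0639, 0.0344]
tool_rot: [1.18, 1.224, -1.143]
ft_force: [-1.4, 0.7, -1.6]
grip_width: 0.663
```

Call:
jog_arm(claw=[50,50,50,50,50], xyz=[[3,0,0],[5,0,0],[7,0,0],[8,0,0],[9,0,0]], roll=[0,0,0,0,0])

```text
time: 22.2
position: [0.6631, -0.0639, 0.0258]
tool_rot: [1.18, 1.223, -1.142]
ft_force: [-0.1, 0.1, -1.0]
grip_width: 0.657
```

Call:
jog_arm(claw=[50,50,50], xyz=[[1,0,0],[2,0,0],[2,0,0]], roll=[0,0,0])

```text
time: 22.5
position: [0.6634, -0.0638, 0.0242]
tool_rot: [1.18, 1.223, -1.142]
ft_force: [-0.4, 1.8, 2.1]
grip_width: 0.662
```

Call:
jog_arm(claw=[50,50,59,66,74], xyz=[[0.7,0,0],[0.7,0,0],[0.7,0,0],[0.7,0,0],[0.7,0,0]], roll=[0,0,0,0,0])

```text
time: 23.0
position: [0.6635, -0.0639, 0.0232]
tool_rot: [1.18, 1.223, -1.142]
ft_force: [-0.2, 0.4, 0.2]
grip_width: 0.777
```

Call:
jog_arm(claw=[78,78,78,78,78], xyz=[[0,0,0],[-20,0,0],[-60,0,0],[-100,-10,5],[-110,-50,30]], roll=[0,0,0,0,0])

```text
time: 23.5
position: [0.6186, -0.0952, 0.1378]
tool_rot: [1.179, 1.218, -1.13]
ft_force: [1.5, -0.1, 1.2]
grip_width: 0.896
```

```bash
python3 -c "
from h import *
plan(487,-187,150,-84.4); plan(560,-187,150,-84.4)"
```

```text
shift [ -18 -137   82] n 4 roll 88.3 jaw now 3.9 down [ 0.036  0.006 -0.999] j [-0.71  0.48  1.08  1.69 -0.46  1.22  0.54] pos [619. -95. 138.] t 23.5 g 77.9
shift [-15 -64  88] n 3 roll 88.3 jaw now 3.9 down [ 0.036  0.006 -0.999] j [-0.71  0.48  1.08  1.69 -0.46  1.22  0.54] pos [619. -95. 138.] t 23.5 g 77.9
```

Call:
jog_arm(claw=[60,50,45,45,45], xyz=[[-15,-25,16],[-15,-50,32],[-15,-80,48],[-15,-110,64],[-15,-137,82]], roll=[8.5,17,25.5,34,42.5])

```text
time: 24.0
position: [0.4858, -0.1877, 0.1481]
tool_rot: [1.721, 0.796, -1.653]
ft_force: [-0.6, -0.7, 0.9]
grip_width: 0.553
```

```bash
python3 -c "
from h import *
plan(487,-187,120,-84.4)"
```

```text
shift [28  0 -1] n 1 roll 45.4 jaw now -39.0 down [ 0.037  0.007 -0.999] j [-0.81  0.13  1.23  1.92 -0.16  1.14 -0.2 ] pos [ 486. -188.  148.] t 24.0 g 48.2
```

Call:
jog_arm(claw=[45,45,45,45,45], xyz=[[15,0,0],[35,0,0],[50,0,0],[58,0,0],[58,0,0]], roll=[8.5,17,25.5,34,42.5])

```text
time: 24.5
position: [0.4872, -0.1875, 0.09]
tool_rot: [2.189, 0.158, -2.111]
ft_force: [0.4, -0.1, -0.2]
grip_width: 0.517
```

```bash
python3 - <<'E'
from h import *
C,im,d=shot('wrist','w7')
plan(487,-187,120,-84.4)
cv2.imwrite('pics/w7.png',im[:300,:,::-1])
for p in [(.406,-.195,.01),(.580,-.178,.01),(.487,-.187,.01)]: print(proj(C,p))
E
```

```text
shift [-29  -1  -1] n 1 roll 2.2 jaw now -82.2 down [ 0.037  0.007 -0.999] j [-0.75  0.29  1.22  1.98 -0.34  1.05 -0.81] pos [ 488. -188.   91.] t 24.55 g 45.0
[313.86624608 297.48867329]
[323.94734627  78.11645846]
[318.0682698  203.66436976]
```

View pics/w7.png

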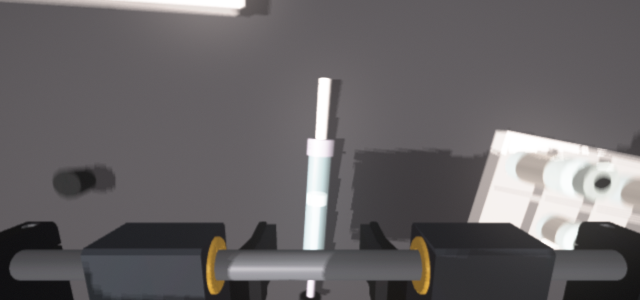

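The syringe lies along the line from the guard tip at (324,79), through the collar (320,147), to the barrel (314,245). The collar's edges are at rows 140 and 154.

```bash
python3 - <<'E'
from h import *
z=np.load("w7.npz");C=cam("wrist",z["p"],z["r"])
for n,p,h in [("tip",(324.5,79),.010),("collar front",(321,140),.012),("collar rear",(320,154),.014),("barrel",(315.5,205),.012),("barrel2",(314,240),.012)]: print(n,plane(C,*p,h)*1000)
t=plane(C,324.5,79,.010)[:2];b=plane(C,314.5,225,.011)[:2];e=(t-b)/np.linalg.norm(t-b)
print("angle",np.degrees(np.arctan2(e[1],e[0])),"origin from tip",(t-95*e*1e-3)*1000)
o=(t-95*e*1e-3)*1000
plan(*o,30,np.degrees(np.arctan2(e[1],e[0]))-90)
E
```

```text
tip [ 579.45870855 -178.48175092   10.        ]
collar front [ 536.23964244 -182.17662972   12.        ]
collar rear [ 526.05051296 -182.88394328   14.        ]
barrel [ 486.17126    -185.10266497   12.        ]
barrel2 [ 457.42344604 -187.94635856   12.        ]
angle 4.242343046142112 origin from tip [ 484.71900095 -185.50939663]
shift [60 -3  5] n 2 roll 3.6 jaw now -82.2 down [ 0.037  0.007 -0.999] j [-0.75  0.29  1.22  1.98 -0.34  1.05 -0.81] pos [ 488. -188.   91.] t 24.55 g 45.0
```

Call:
jog_arm(claw=[40,40,40,40,40], xyz=[[15,-2,5],[35,-2,5],[52,-2,5],[60,-2,5],[60,-2,5]], roll=[4,4,4,4,4])

```text
time: 25.05
position: [0.4843, -0.1863, 0.0304]
tool_rot: [2.229, 0.08, -2.15]
ft_force: [0.2, -0.4, 0.5]
grip_width: 0.46
```

```bash
python3 -c "
from h import *
plan(485,-186,3,-85.5)"
```

```text
shift [27  0  0] n 1 roll -0.6 jaw now -86.1 down [ 0.036  0.007 -0.999] j [-0.65  0.39  1.13  2.04 -0.46  0.95 -0.78] pos [ 484. -186.   30.] t 25.05 g 40.0
```

Call:
jog_arm(claw=[40,40,40,40,40], xyz=[[10,0,0],[18,0,0],[23,0,0],[26,0,0],[26,0,0]], roll=[0,0,0,0,0])

```text
time: 25.55
position: [0.4849, -0.1861, 0.004]
tool_rot: [2.229, 0.08, -2.151]
ft_force: [0.3, -0.0, 0.1]
grip_width: 0.459
```

Call:
jog_arm(claw=[30,22,10,10,10], xyz=[[0,0,0],[0,0,0],[0,0,0],[0,0,0],[0,0,0]], roll=[0,0,0,0,0], force=15)

```text
time: 26.05
position: [0.4851, -0.1861, 0.0042]
tool_rot: [2.229, 0.08, -2.15]
ft_force: [0.3, 0.7, 0.5]
grip_width: 0.185
```

Call:
jog_arm(claw=[10,10,10,10,10], xyz=[[-10,0,0],[-30,0,0],[-50,-20,0],[-70,-60,0],[-95,-100,0]], roll=[0,0,0,0,0])

```text
time: 26.55
position: [0.4742, -0.0887, 0.0988]
tool_rot: [2.227, 0.075, -2.153]
ft_force: [0.3, 1.6, 0.8]
grip_width: 0.19
```

```bash
python3 -c "
from h import *
plan(505,362,130,-7.2);plan(510,120,130,-7.2)"
```

```text
shift [ -28 -448  -61] n 10 roll -79.1 jaw now -86.3 down [ 0.034  0.005 -0.999] j [-1.04  0.05  1.22  2.06 -0.07  1.03 -1.29] pos [474. -89.  99.] t 26.55 g 16.5
shift [ -29 -206  -50] n 5 roll -79.1 jaw now -86.3 down [ 0.034  0.005 -0.999] j [-1.04  0.05  1.22  2.06 -0.07  1.03 -1.29] pos [474. -89.  99.] t 26.55 g 16.5
```

Call:
jog_arm(claw=[10,10,10,10,10], xyz=[[-12,-40,-12],[-15,-85,-24],[-15,-130,-36],[-15,-175,-45],[-15,-220,-50]], roll=[-6,-14,-22,-30,-38])

```text
time: 27.05
position: [0.5098, 0.1358, 0.1169]
tool_rot: [1.825, 0.681, -1.759]
ft_force: [1.7, 0.5, -0.9]
grip_width: 0.19
```

```bash
python3 -c "
from h import *
plan(506,362,120,-7.2)"
```

```text
shift [  -2 -171 -149] n 5 roll -40.8 jaw now -48.0 down [ 0.035  0.006 -0.999] j [-1.21  0.16  0.98  1.94 -0.15  1.08 -1.01] pos [510. 136. 117.] t 27.05 g 16.5
```

Call:
jog_arm(claw=[10,10,10,10,10], xyz=[[-2,-35,-30],[-2,-70,-60],[-2,-105,-90],[-2,-140,-120],[-2,-171,-149]], roll=[-8,-16,-24,-32,-40])

```text
time: 27.55
position: [0.5054, 0.3649, 0.1205]
tool_rot: [1.329, 1.124, -1.277]
ft_force: [1.9, 1.2, 0.3]
grip_width: 0.184
```

Call:
jog_arm(claw=[10,10], xyz=[[0,0,0],[0,0,0]], roll=[0,0])

```text
time: 27.75
position: [0.5049, 0.3659, 0.1206]
tool_rot: [1.327, 1.124, -1.276]
ft_force: [1.0, -0.4, -0.4]
grip_width: 0.189
```

```bash
python3 - <<'E'
from h import *
C,im,d=shot('wrist','w8')
plan(506,362,60,-7.2)
cv2.imwrite('pics/w8.png',im[:300,:,::-1])
E
```

```text
shift [61 -1  2] n 2 roll -0.5 jaw now -7.7 down [ 0.035  0.004 -0.999] j [-1.27  0.37  0.73  1.7  -0.25  1.14 -0.61] pos [506. 364. 121.] t 27.8 g 16.3
```

View pics/w8.png

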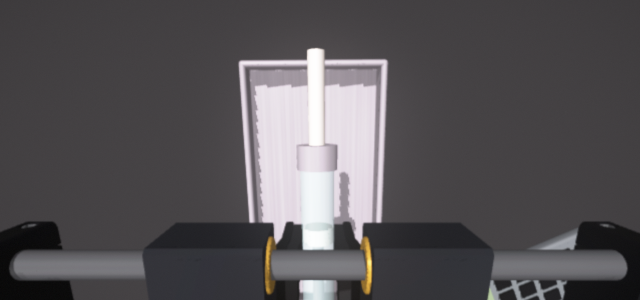

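The far rim of the dish runs from (240,63) to (387,62) and its sides reach (250,222) and (379,222). The syringe is parallel to them.

```bash
python3 - <<'E'
from h import *
z=np.load("w8.npz");C=cam("wrist",z["p"],z["r"])
P=[plane(C,*p,.02)[:2]*1000 for p in [(240,62),(387,61),(249,222),(380,222)]];print(np.round(P,1))
yl=P[0]-P[2];yr=P[1]-P[3];print([np.degrees(np.arctan2(v[1],v[0])) for v in (yl,yr,P[1]-P[0])],np.linalg.norm(P[1]-P[0]))
e=P[1]-P[0];e/=np.linalg.norm(e);y=np.array([-e[1],e[0]])
c=(P[0]+P[1])/2-105*y; print("centre",c,"origin target",c-6.5*y)
t=c-6.5*y
# syringe angle as held: guard at axis height ~TCP+6mm
h=z["p"][2]+.006
a=plane(C,316,50,h)[:2];b=plane(C,317.5,160,h)[:2];print("held axis",np.degrees(np.arctan2(*(a-b)[::-1])),"tip",a*1000)
plan(*t,30,np.degrees(np.arctan2(e[1],e[0])))
E
```

```text
[[463.4 477.1]
 [574.8 463.5]
 [446.6 350. ]
 [558.5 333.8]]
[np.float64(82.48918791997313), np.float64(82.81357353834674), np.float64(-6.916210510095781)] 112.29749638216867
centre [506.45198076 366.06282866] origin target [505.66926564 359.61012713]
held axis 83.21222011244463 tip [516.26668053 460.51388191]
shift [91 -3  5] n 2 roll -0.8 jaw now -7.7 down [ 0.035  0.004 -0.999] j [-1.27  0.37  0.73  1.7  -0.25  1.14 -0.61] pos [506. 364. 121.] t 27.8 g 16.3
```

Call:
jog_arm(claw=[10,10,10,10,10], xyz=[[20,-3,5],[45,-3,5],[70,-3,5],[85,-3,5],[91,-3,5]], roll=[0,0,0,0,0])

```text
time: 28.3
position: [0.5049, 0.3576, 0.0284]
tool_rot: [1.328, 1.12, -1.282]
ft_force: [0.0, -0.5, -1.1]
grip_width: 0.19
```

Call:
jog_arm(claw=[10,10,10,10,10], xyz=[[5,0,0],[10,0,0],[14,0,0],[17,0,0],[18,0,0]], roll=[0,0,0,0,0])

```text
time: 28.8
position: [0.5055, 0.3578, 0.0104]
tool_rot: [1.328, 1.12, -1.282]
ft_force: [-0.6, 0.8, -1.2]
grip_width: 0.186
```

```bash
python3 -c "
from h import *
plan(505.5,360,7,-7.2)"
```

```text
shift [ 3  0 -2] n 1 roll -0.6 jaw now -7.8 down [ 0.034  0.002 -0.999] j [-1.21  0.5   0.67  1.79 -0.35  0.95 -0.54] pos [506. 358.  10.] t 28.8 g 16.2
```

Call:
jog_arm(claw=[10,10,10,10], xyz=[[1,0,-2],[2,0,-2],[2.5,0,-2],[2.5,0,-2]], roll=[0,0,0,0])

```text
time: 29.2
position: [0.506, 0.3602, 0.0081]
tool_rot: [1.329, 1.12, -1.281]
ft_force: [-0.3, 0.1, 0.2]
grip_width: 0.189
```

Call:
jog_arm(claw=[10,10,10], xyz=[[0.7,0,0],[1.2,0,0],[1.2,0,0]], roll=[0,0,0])

```text
time: 29.5
position: [0.5061, 0.3601, 0.0073]
tool_rot: [1.329, 1.12, -1.281]
ft_force: [-1.1, -1.3, 4.5]
grip_width: 0.189
```

Contact at the expected height (4.5 N). I'll release slowly and lift.

Call:
jog_arm(claw=[17,19,22,28,34], xyz=[[0,0,0],[0,0,0],[0,0,0],[0,0,0],[0,0,0]], roll=[0,0,0,0,0])

```text
time: 30.0
position: [0.5061, 0.36, 0.0072]
tool_rot: [1.329, 1.12, -1.281]
ft_force: [0.3, -0.4, -0.1]
grip_width: 0.336
```

Call:
jog_arm(claw=[38,38,38,38,38], xyz=[[0,0,0],[-20,0,0],[-60,0,0],[-110,0,0],[-150,-40,-40]], roll=[0,0,0,0,0])

```text
time: 30.5
position: [0.4829, 0.3867, 0.1498]
tool_rot: [1.341, 1.11, -1.284]
ft_force: [1.3, 0.0, 0.4]
grip_width: 0.437
```

Call:
jog_arm(claw=[38,38,38,38,38], xyz=[[0,-50,-40],[0,-90,-80],[0,-110,-120],[0,-110,-120],[0,-110,-120]], roll=[0,0,0,0,0])

```text
time: 31.0
position: [0.3898, 0.5238, 0.1459]
tool_rot: [1.337, 1.112, -1.281]
ft_force: [0.1, -0.4, -0.3]
grip_width: 0.433
```

```bash
python3 - <<'E'
from h import *
plan(506,360,100)
C,im,d=shot('side','s9');S,i2,_=shot('scene','t9')
a=cv2.resize(im[95:400,230:430,::-1],None,fx=1.9,fy=1.9,interpolation=3);b=cv2.resize(i2[130:260,130:490,::-1],None,fx=1.15,fy=1.15,interpolation=3)
o=np.zeros((a.shape[0],a.shape[1]+b.shape[1],3),np.uint8);o[:,:a.shape[1]]=a;o[:b.shape[0],a.shape[1]:]=b;print(o.shape)
cv2.imwrite('pics/f1.png',o)
E
```

```text
shift [ 50 137 146] n 5 roll 0 jaw now -8.2 down [ 0.04   0.003 -0.999] j [-1.51  0.41  0.67  1.59 -0.23  1.21 -0.95] pos [390. 524. 146.] t 31.0 g 37.7
(580, 794, 3)
```

View pics/f1.png

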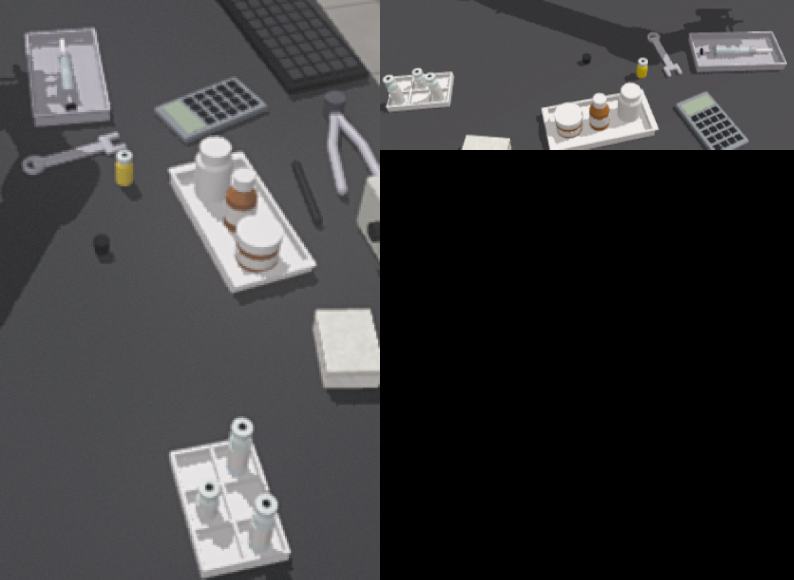

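Both views show everything in place. The vials stand in separate compartments at (209,495) and (263,510), and the jar and bottle stand upright at (257,245) and (241,200). The syringe lies in the dish from (62,42) to (70,105), and the yellow look-alike is untouched at (124,168). I'll check the heights of the syringe's two ends, then hand in.

```bash
python3 - <<'E'
from h import *
from bench import order
S,D=cam("scene"),cam("side")
s=lambda x,y:(130+(x-380)/1.15,130+y/1.15); d=lambda x,y:(230+x/1.9,95+y/1.9)
for n,a,b in [("button",s(702,51),d(70,105)),("tip",s(772,50),d(62,42)),("white",s(630,90),d(214,147)),("stored",s(417,73),d(241,427))]:
    p,e=tri(S,a,D,b);print(n,np.round(p*1000),round(e*1000,1))
order.close_job()
E
```

```text
button [496. 284.  15.] 4.6
tip [518. 456.  11.] 0.1
white [645.  66.  83.] 2.5
stored [ 538. -354.   95.] 14.5
the job is handed in; nothing more can be done
```

I put all five items away in the order asked and handed the job in at about 31 s, well under the 125 s limit. `close_job` gives no verdict.

- **Vials:** the tall and short vials each stand in their own free compartment of the vial tray.
- **Bottle and jar:** both stand upright in the spill tray, clear of each other and of the white bottle.
- **Syringe:** it lies lengthwise in the steel dish, with the needle end towards +y.

**Last checks:**
- **Views:** the final side and scene views show everything in place, with the yellow look-alike not moved.
- **Syringe:** its two ends measure 15 mm and 11 mm high, so it lies flat to within the accuracy of the measurement. The button-end ray match was only good to about 5 mm.
- **White bottle:** it measures at (645, 66) mm, where it was at the start.
- **Stored vial:** this check disagreed. It came out at (538, -354, 95) mm against about (541, -337, 79) mm at the start. The two rays missed each other by 14.5 mm, most likely because I misread its cap in the small scene crop. The side views show it standing in its compartment as before.

The tool's tilt drifted to about 2° during the run, since the jog controls could not correct it. The third arm joint also came close to its limit (1.23 of 1.24 rad) but did not exceed it in any reading I took.

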